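# Hold the hand magnifier over a fossil bone

## Robot

A 7-joint arm with a two-finger parallel gripper is mounted at the origin on the work surface. World frame = base frame: x ahead of the robot, y to its left, z up, the work surface at z = 0. Lengths are in m, angles in rad, forces in N, time in s.
With the tool pointing down it reaches from about 0.425 to 0.925 m from the base axis. Payload 6.8 kg.
Tool frame: the origin (TCP) lies between the finger pads; the fingertips stand 17 mm ahead of it and the grasp point (between the pads) lies 2 mm behind it; z points along the fingers, y is the direction in which the jaws open and shut (so a half turn about z gives the same grasp; the last joint's range is limited). The gripper opens to 85 mm and grips with 20 to 120 N. Pads are 22 mm wide; open, the fingers measure 114 mm over their backs; the gripper's body (76 mm by 85 mm) begins 54 mm behind the grasp point. The pads swing forward as they close: fully open they stand 13 mm farther back than shut.
Start: joints at [-1.312, 0.477, 0.022, 1.555, -0.011, 1.109, -0.083], TCP at [0.242, 0.63, 0.248] pointing down, gripper open.
Joint ranges: [-2.96, 2.96], [-0.34, 2.1], [-1.41, 1.46], [0.24, 2.44], [-1.37, 4.51], [0.17, 1.92], [-2.96, 2.96]. Speed limits (rad/s): [2.39, 2.39, 3.14, 3.14, 3.14, 3.14, 3.14].

## Interface

Orientations are given as a unit quaternion [w, x, y, z].
In Python, from station import bot gives the robot as it stands. The module is installed in compiled form; this text tells all that it offers.
- The arm moves only by the tool carry_out, never from a script. Its argument "moves" is a list of rows, each a list of 3 entries, a list of its own where there are three numbers: the turn, a rotation vector about the tool's x, y, z in degrees, then the shift along the tool's x, y, z in cm, then the finger opening in cm, from 0 to 8.54. A call has 1 to 5 rows; each row is the pose to reach, as a shift and turn from the pose commanded when the call began, along the tool's axes at that moment; what a row does not reach only later rows make up. A row lasts 1/8 s, in which the tool goes at most 62.5 mm and 10.7 degrees, less where a joint would pass 70% of its speed; a pose out of reach is approached as far as the arm can. A call with a gripper value outside its range is refused whole. The fingers move at their own pace and stop on an object; "newtons" is the grip in N (left out, the last holds). Time passes only in rows, so rows that repeat a pose let the fingers close. It gives the time, the measured TCP pose, the force and the opening at its end, in the units of the state.
- bot.get_obs(): the state, without advancing time (a new reading comes with each control period).
- bot.read_camera(name): name is "side" or "top"; returns the picture (480x640x3 uint8, red, green, blue); there is no depth.
- bot.camera_info(name): a dict with "vertical_fov" (degrees; the focal length in pixels is half the picture's height over the tangent of half this angle, whatever the lens; pixels are square), "cx", "cy" (the principal point, pixels), "position" and "attitude" of the camera in the world. Camera axes: x right, y up, looking along -z (the intrinsics and any distortion apply to the point x, -y, -z); pixel columns grow to the right and rows downward; lengths in m; the calibration is good to about 2 mm. A picture is of the moment at which its call begins. camera_info takes no time and is no camera call.
- bot.hand_in(): hands the job in, once; it reports no verdict.
Trained networks look in the newest picture that a camera, given by its name, has taken for a name from the list of things; names that differ only in an ending like _2 or _b are one class to them, and where a whole thing is asked for, a point or a joint stands for the part that bears it (a point fixed in the world has none). Each returns a list of dicts, best first, with "score" (0 to 1); they miss things now and then, are a little off and sometimes report something else, mostly with a low value. They report only what shows in the picture. A call takes as long as a camera call. They do not tell look-alikes from the thing itself.
- bot.silhouettes(label, camera): "region" (480x640 bool, what is visible of it) and "location" ([column, row] in pixels, amid what is visible of it).
The state is a dict: "t": time; "q": joint angles; "joint_vel": joint speeds; "joint_torque": joint torques, N m; "eef_pos": TCP position; "tool_rot": TCP orientation; "contact_force": force on the tool from outside, world axes, zero at the start; "torque": the same for the moment, N m; "gripper_width": opening from 0.0 (shut) to 1.0 (fully open).
Only numpy, scipy, OpenCV 4.12 (cv2) and the standard library are available. Lean on these libraries where they do the work, as an engineer would, in place of code of your own. Each camera call takes 0.05 s, during which the arm holds its last target. There are 200 camera calls.

## Task

Lift the fossil bone out of the deep cardboard carton and lay it down in the shallow cardboard tray, without dropping it. Then draw the hand magnifier out of its sloping wooden stand, turn it so that the lens lies level, and finish while holding it still, lens centred over the bone and about 10 cm above it; do not put it down or let go. Leave everything else on the bench where it is.

Things in the scene. Friction and masses are not known exactly. Their poses are not given: they have to be found in the camera images.
- fossil: loose fossil bone, grey-brown, about 0.15 kg, 112 mm long (x), 32 mm high: a shaft 26 mm wide (y), 24 mm high, between two knobbly ends each 56 mm wide; bare shaft between the ends 48 mm long. Starts lying flat in the carton at any yaw. Origin: centre of its underside; z up
- fossil_mid (a point): middle of the bone's shaft, 16 mm above its underside
- carton: fixed open cardboard carton, 210 x 210 mm outside, 60 mm high, walls and floor 4 mm thick, holding only the bone; origin centre of its underside, z up
- tray: fixed shallow open cardboard tray, 250 mm (its x) x 190 mm (its y) outside, 35 mm high, walls and floor 4 mm thick; origin centre of its underside, z up. The scale block lies along its +y wall, from y = 68 to 84 mm, x within 45 mm; the rest of the floor is free
- stand: fixed plywood stand, foot 130 x 100 mm, about 85 mm high, beside carton and tray in any order. Its slot slopes up at 50 degrees towards the stand's +x, open at the upper end; sides and two lips over the lens's edges end 27 mm (floor 44 mm) up the slope past the resting lens's centre, which is at x = -30, y = 0, z = 53 mm. Play 4 mm in thickness, 3 mm each side. Origin: centre of underside
- lens: loose hand magnifier, 0.11 kg: round lens in a steel ring, 76 mm across, 10 mm thick; straight dark wooden handle 16 mm wide (y), 14 mm thick (z), from 50 to 150 mm from the lens centre along +x. Origin: lens centre; x along the handle, z normal to the lens. At rest the lens is in the slot, handle slanting up at 50 degrees along the stand's +x; free once drawn 75 mm along its own +x
- lens_grip (a point): middle of the magnifier's handle, 100 mm from the lens centre
- scale_block: bystander: loose pale wooden scale block 90 x 16 x 10 mm lying on the tray's floor along the tray's +y wall; origin centre of underside
- brush: bystander: brush lying beyond the work places; origin on its underside
- glue: bystander: upright white bottle, 48 mm across, 120 mm high; origin centre of underside
- tape: bystander: roll of tape lying flat, 90 mm across, 24 mm high; origin centre of underside
- marker: bystander: thin black pen lying down, 12 mm thick; origin on its underside
- jar: bystander: closed jar 68 mm across, 85 mm high, at the left side; origin centre of underside
- mug: bystander: white mug 80 mm across, 95 mm high, at the right side; origin centre of underside
Not all that is in view belongs to the job. Of the things like the fossil, leave any that is blue or green; of the rest the larger one is meant.

How it is judged:
By the outcome, as a careful person would: the job done as asked, in the order asked, and still so for the second after the job is handed in, while the arm keeps its last pose, push and grip.
It also fails if it takes over 64 s, if anything falls off the work surface, if the arm or the gripper's body presses on something with over 40 N, if the wrist force passes 120 N, or if a joint passes its speed limit or range.

## Working session

There is one attempt and no reset: what is moved stays moved. The work goes in short steps, Python scripts to look and compute and a tool call to move; the robot and the scene stay as the last step left them, time stands still between calls to the robot, and variables do not carry over. Pictures are saved under pics/ and viewed, about 8 in all and at most 12, crops included, and the job is handed in when it is done.

Besides the shell and the picture viewer there is one more tool, called after "Call:" as name(argument=value, ...) on one line, values as JSON. carry_out: Moves the arm, as the interface text tells. Its arguments: {"type":"object","properties":{"moves":{"type":"array"},"newtons":{"type":"number"}},"required":["moves"]}

```bash
mkdir -p pics; python3 - <<'E'
from station import bot
import cv2
for c in("side","top"):
    i=bot.camera_info(c);print(c,i)
    cv2.imwrite(f"pics/{c}0.png",bot.read_camera(c)[:,:,::-1])
    for l in("fossil","carton","tray","stand","lens","lens_grip","scale_block","glue","tape","jar","mug","brush","marker"):
        print(l,[(round(d["score"],2),[int(v) for v in d["location"]],int(d["region"].sum())) for d in bot.silhouettes(l,c)])
print(bot.get_obs())
E
```

```text
side {'vertical_fov': 51.71494273592043, 'cx': 318.85262971620665, 'cy': 232.0223818164866, 'position': array([ 0.18744011, -0.93076577,  1.02579245]), 'attitude': array([ 0.90347289,  0.39058083, -0.0730189 , -0.16078433])}
fossil [(0.82, [276, 380], 444), (0.7, [351, 335], 723), (0.69, [310, 426], 530), (0.6, [249, 336], 709)]
carton [(0.3, [425, 395], 2001)]
tray []
stand [(0.96, [263, 189], 965)]
lens [(0.68, [264, 173], 367)]
lens_grip [(0.63, [267, 173], 376), (0.5, [380, 221], 423)]
scale_block [(0.55, [302, 243], 190), (0.2, [378, 220], 454)]
glue [(0.68, [410, 253], 541)]
tape [(0.8, [352, 177], 385), (0.72, [412, 254], 552), (0.37, [428, 395], 2030)]
jar [(0.63, [288, 143], 433)]
mug [(0.65, [426, 396], 2041)]
brush [(0.62, [375, 220], 487), (0.37, [298, 246], 118)]
marker [(0.52, [431, 312], 180)]
top {'vertical_fov': 51.754844971238526, 'cx': 317.6277684503579, 'cy': 241.31486036386102, 'position': array([0.44335271, 0.00207173, 1.25904578]), 'attitude': array([ 0.70960197,  0.01788356, -0.02337032, -0.70398796])}
fossil [(0.96, [430, 240], 646), (0.93, [400, 339], 680), 
[... 565 characters left out ...]
]
{'t': 1.4, 'q': array([-1.31209751,  0.47700838,  0.02240723,  1.55539025, -0.01149394,
        1.10928216, -0.08310322]), 'joint_vel': array([ 0.00264642,  0.00114753, -0.00125331, -0.00103845, -0.00092598,
        0.00037563,  0.00041844]), 'joint_torque': array([ 1.00146772e-04, -5.96312571e+01,  1.60630949e+00, -2.81550103e+01,
        1.24216356e-02,  1.43182901e-03, -6.22429809e-06]), 'eef_pos': array([0.242083  , 0.6301245 , 0.24830655]), 'tool_rot': array([-2.51413853e-07,  1.82386760e-01,  9.83226866e-01,  2.04117348e-05]), 'contact_force': array([ 0.23364223, -0.7961335 , -0.17976906]), 'torque': array([ 0.0343093 , -0.02902652,  0.01963486]), 'gripper_width': 1.0002744839188595}
```

View pics/top0.png

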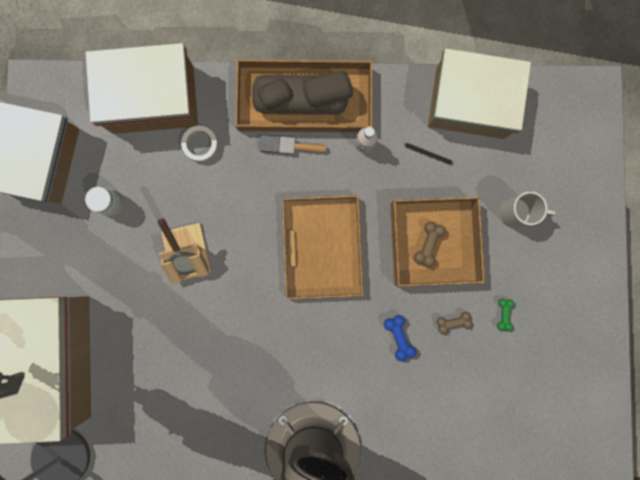

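View pics/side0.png

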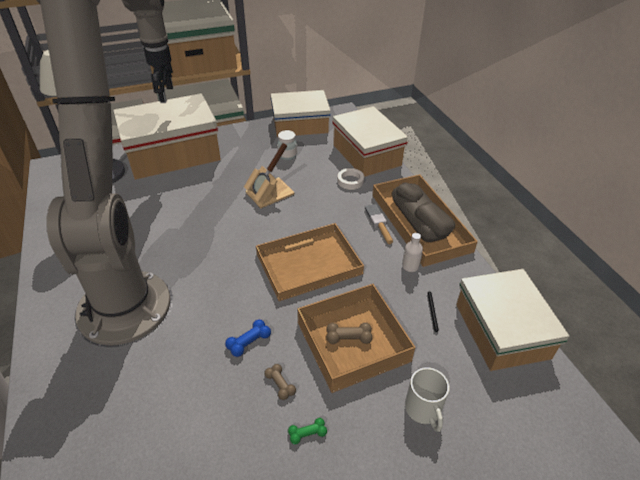

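```bash
cat > h.py <<'E'
import numpy as np, cv2
from scipy.spatial.transform import Rotation as R
from station import bot
def rq(q): return R.from_quat(np.r_[q[1:],q[0]])
class Cam:
    def __init__(s,n):
        i=bot.camera_info(n); s.f=240/np.tan(np.radians(i["vertical_fov"])/2)
        s.c=np.array([i["cx"],i["cy"]]); s.p=i["position"]; s.R=rq(i["attitude"])
    def proj(s,P):
        v=s.R.inv().apply(np.atleast_2d(P)-s.p); return s.c+s.f*np.c_[v[:,0]/-v[:,2],v[:,1]/v[:,2]]
    def ray(s,px):
        px=np.atleast_2d(px).astype(float); d=(px-s.c)/s.f
        return s.R.apply(np.c_[d[:,0],-d[:,1],-np.ones(len(d))])
    def plane(s,px,z):
        d=s.ray(px); return s.p+d*((z-s.p[2])/d[:,2])[:,None]
top,side=Cam("top"),Cam("side")
E
python3 - <<'E'
from h import *
print("tcp",top.proj([.242,.63,.248]),side.proj([.242,.63,.248]),"base",top.proj([0,0,0]),side.proj([0,0,0]))
t=cv2.imread("pics/top0.png");s=cv2.imread("pics/side0.png")
r=lambda im,x,y,w,h,k:cv2.resize(im[y:y+h,x:x+w],None,fx=k,fy=k,interpolation=cv2.INTER_CUBIC)
a=np.hstack([r(t,140,180,80,110,5)[:, :],r(s,235,130,80,110,5)])
cv2.imwrite("pics/c1.png",a)
for n in ("top","side"):
    cam=dict(top=top,side=side)[n]; bot.read_camera(n)
    for d in bot.silhouettes("fossil",n):
        rr=cv2.minAreaRect(np.argwhere(d["region"])[:,::-1].astype(np.float32))
        print(n,d["location"],d["score"],cam.plane(d["location"],.02).round(4)); b=cam.plane(cv2.boxPoints(rr),.02)
        print("  rect ctr",cam.plane(rr[0],.02).round(4),(b[1]-b[0])[:2].round(4),(b[2]-b[1])[:2].round(4))
    for l,z in(("carton",.06),("tray",.035)):
        for d in bot.silhouettes(l,n)[:1]:
            c=np.argwhere(d["region"])[:,::-1].astype(np.float32)
            print(n,l,cam.plane(cv2.boxPoints(cv2.minAreaRect(c)),z).round(4).tolist())
    for l,z in(("mug",.05),("jar",.08),("tape",.024),("scale_block",.014),("glue",.12)):
        for d in bot.silhouettes(l,n)[:1]: print(n,l,cam.plane(d["location"],z).round(3))
E
```

```text
tcp [[-6.88982367e-02  3.68294029e+02]] [[166.32474715  93.89039985]] base [[313.04469423 448.69450833]] [[124.50080648 306.24676601]]
top [431.8, 242.8] 0.96 [[ 0.5144 -0.2942  0.02  ]]
  rect ctr [[ 0.5114 -0.2869  0.02  ]] [ 0.1041 -0.0393] [-0.0189 -0.0513]
top [398.5, 335.2] 0.82 [[ 0.2838 -0.21    0.02  ]]
  rect ctr [[ 0.2782 -0.2129  0.02  ]] [ 0.0187 -0.0537] [-0.1043 -0.0361]
top [505.4, 314.3] 0.78 [[ 0.3372 -0.4771  0.02  ]]
  rect ctr [[ 0.3366 -0.4774  0.02  ]] [ 0.0784 -0.0079] [-0.003  -0.0381]
top [523.6, 210.3] 0.73 [[ 0.5985 -0.527   0.02  ]]
  rect ctr [[ 0.6    -0.5283  0.02  ]] [ 0.0597 -0.1177] [-0.0802 -0.0386]
top [452.9, 323.4] 0.66 [[ 0.3138 -0.3457  0.02  ]]
  rect ctr [[ 0.3161 -0.3487  0.02  ]] [ 0.0177 -0.0866] [-0.0413 -0.0079]
top [176.3, 253.1] 0.55 [[0.4834 0.3458 0.02  ]]
  rect ctr [[0.4982 0.3541 0.02  ]] [ 0.0314 -0.0432] [-0.1273 -0.0923]
top carton [[0.618, -0.1799, 0.06], [0.6299, -0.403, 0.06], [0.4162, -0.41, 0.06], [0.4048, -0.1892, 0.06]]
top tray [[0.6219, 0.0854, 0.035], [0.6319, -0.1073, 0.035], [0.3818, -0.1186, 0.035], [0.3724, 0.071
[... 380 characters left out ...]
4871  0.02  ]] [ 0.0811 -0.0055] [-0.0043 -0.0443]
side [246.3, 338.7] 0.6 [[ 0.2709 -0.2207  0.02  ]]
  rect ctr [[ 0.2725 -0.219   0.02  ]] [0.1083 0.0425] [ 0.0128 -0.0616]
side [346.4, 335.4] 0.57 [[ 0.5014 -0.2948  0.02  ]]
  rect ctr [[ 0.5089 -0.2901  0.02  ]] [ 0.105  -0.0384] [-0.0246 -0.0534]
side carton [[0.3924, -0.2054, 0.06], [0.6588, -0.1744, 0.06], [0.6168, -0.4343, 0.06], [0.3893, -0.4456, 0.06]]
side tray [[0.3652, 0.0646, 0.035], [0.6658, 0.0881, 0.035], [0.6202, -0.1424, 0.035], [0.3543, -0.1506, 0.035]]
side mug [[ 0.595 -0.518  0.05 ]]
side jar [[0.602 0.469 0.08 ]]
side tape [[0.747 0.265 0.024]]
side scale_block [[0.505 0.04  0.014]]
side glue [[ 0.726 -0.184  0.12 ]]
```

View pics/c1.png

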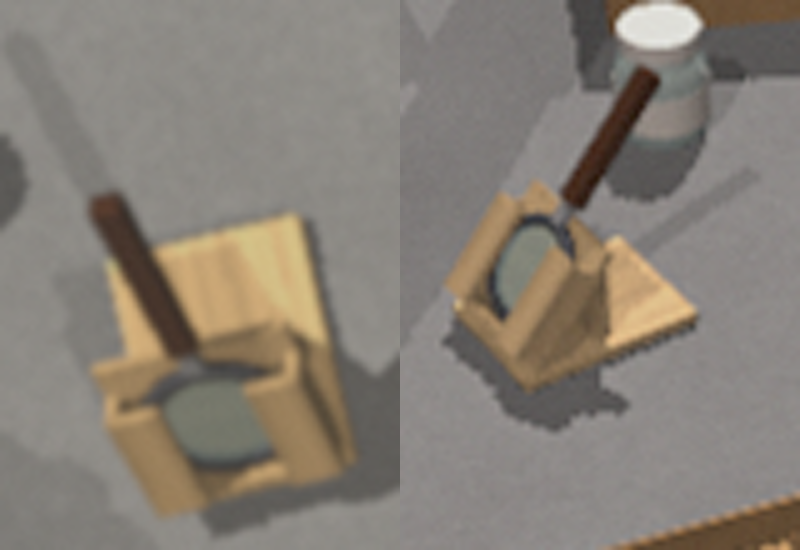

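```bash
cat >> h.py <<'E'
def stand_pts(p,M):
    c,s=np.cos(p[2]),np.sin(p[2]); M=np.asarray(M,float)/1000
    return np.c_[p[0]+c*M[:,0]-s*M[:,1],p[1]+s*M[:,0]+c*M[:,1],M[:,2]]
def pose(T):  # T=(R,p)
    return T
def cur():
    o=bot.get_obs(); return rq(o["tool_rot"]),o["eef_pos"]
def rel(T0,T1):
    "turn deg, shift cm in tool axes of T0"
    return (T0[0].inv()*T1[0]).as_rotvec(degrees=True).round(2).tolist(),(T0[0].inv().apply(T1[1]-T0[1])*100).round(2).tolist()
def down(yaw): # tool x at yaw, z down
    c,s=np.cos(yaw),np.sin(yaw); return R.from_matrix(np.array([[c,s,0],[s,-c,0],[0,0,-1]]))
E
python3 - <<'E'
from h import *
from scipy.optimize import least_squares
k,sn=np.cos(np.radians(50)),np.sin(np.radians(50))
L=lambda d:[-30+d*k,0,53+d*sn]
Mt=[L(150),L(50),[65,-50,6],[-65,-50,6],[65,50,6],L(0)]; Pt=[(161,220.6),(176,250),(199.6,222.6),(211,272),(161.4,233),(183.5,264)]
Ms=[L(150),L(50),[65,-50,6],[65,50,6],[-65,-50,6],L(0)]; Ps=[(284.6,145),(269.4,170),(294,193),(278,177.6),(261,207),(261.5,183.5)]
f=lambda p:np.r_[(top.proj(stand_pts(p,Mt))-Pt).ravel(),(side.proj(stand_pts(p,Ms))-Ps).ravel()]
r=least_squares(f,[.48,.35,.5],loss="soft_l1");print(r.x,np.degrees(r.x[2]));print(r.fun.reshape(-1,2).round(1))
p=r.x; print("grip",stand_pts(p,[L(100)]),"end",stand_pts(p,[L(150)]),"ctr",stand_pts(p,[L(0)]))
T0=cur(); print(T0[1],T0[0].as_matrix().round(3))
via=(T0[0],np.array([.52,.22,.25])); D=down(np.radians(159.5))
print(rel(T0,via)); hov=(D,np.array([.510,-.289,.13])); print(rel(via,hov)); print(rel(T0,hov))
E
```

```text
[0.48619595 0.32437943 0.25605786] 14.671034879402516
[[-0.5 -0.1]
 [ 0.8  0.1]
 [ 0.  -0. ]
 [ 0.6  0.3]
 [-0.2 -0.8]
 [ 0.7 -0.5]
 [-0.  -1.7]
 [-1.   0.2]
 [ 0.3 -0.7]
 [ 0.4 -0.4]
 [-1.  -0.1]
 [-1.  -0.2]]
grip [[0.51935708 0.33306118 0.12960444]] end [[0.55044858 0.34120109 0.16790667]] ctr [[0.45717407 0.31678137 0.053     ]]
[0.24206724 0.63014106 0.24832136] [[-0.933  0.359 -0.   ]
 [ 0.359  0.933  0.   ]
 [ 0.     0.    -1.   ]]
([0.0, 0.0, 0.0], [-40.65, -28.32, -0.17])
([0.0, -0.0, -0.52], [-17.32, -47.87, 12.0])
([0.0, -0.0, -0.52], [-57.98, -76.19, 11.82])
```

Call:
carry_out(moves=[[[0,0,0],[-5,-3.5,0],8.5],[[0,0,0],[-10,-7,0],8.5],[[0,0,0],[-15,-10.5,0],8.5],[[0,0,0],[-20,-14,0],8.5],[[0,0,0],[-25,-17.5,0],8.5]])

```text
t: 2.92
eef_pos: [0.4137, 0.3754, 0.2487]
tool_rot: [0.0, 0.182, 0.983, 0.0]
contact_force: [1.2, 0.8, -1.1]
gripper_width: 0.997
```

Call:
carry_out(moves=[[[0,0,0],[-5,-3.5,0],8.5],[[0,0,0],[-10,-7,0],8.5],[[0,0,0],[-15,-10.5,0],8.5],[[0,0,0],[-17,-16.5,0],8.5],[[0,0,0],[-19,-22,0],8.5]])

```text
t: 3.55
eef_pos: [0.5113, 0.1013, 0.2484]
tool_rot: [0.0, 0.183, 0.983, 0.0]
contact_force: [0.4, -0.6, -0.7]
gripper_width: 0.994
```

Call:
carry_out(moves=[[[0,0,0],[-2,-5.5,0],8.5],[[0,0,0],[-4,-11,0],8.5],[[0,0,0],[-6,-16.5,0],8.5],[[0,0,0],[-8,-22,0],8.5],[[0,0,0],[-10,-27.5,0],8.5]])

```text
t: 4.18
eef_pos: [0.5058, -0.1907, 0.2487]
tool_rot: [0.0, 0.182, 0.983, 0.0]
contact_force: [0.3, 0.2, -0.2]
gripper_width: 0.998
```

```bash
python3 - <<'E'
from h import *
T0=cur(); print(T0[1],bot.get_obs()["q"].round(2),bot.get_obs()["t"])
D=down(np.radians(159.5))
for z in(.13,.025): print(rel(T0,(D,np.array([.510,-.289,z]))))
E
```

```text
[ 0.50578976 -0.1907228   0.24867209] [-0.1   0.27  0.42  1.9  -0.13  1.    1.58] 4.175
([0.03, 0.05, -0.49], [-3.9, -9.03, 11.87])
([0.03, 0.05, -0.49], [-3.89, -9.04, 22.37])
```

Call:
carry_out(moves=[[[0,0,-0.5],[-2,-4.5,3],8.5],[[0,0,-0.5],[-4,-9.2,7],8.5],[[0,0,-0.5],[-4,-9.2,12],8.5],[[0,0,-0.5],[-4,-9.2,12],8.5],[[0,0,-0.5],[-4,-9.2,12],8.5]])

```text
t: 4.8
eef_pos: [0.5112, -0.2889, 0.1298]
tool_rot: [0.001, 0.178, 0.984, 0.0]
contact_force: [0.6, -0.2, -0.2]
gripper_width: 0.997
```

```bash
python3 - <<'E'
from h import *
T0=cur(); print(T0[1],bot.get_obs()["q"].round(2))
a=[cv2.cvtColor(bot.read_camera(n),cv2.COLOR_RGB2BGR) for n in("top","side")]
for n,cam in(("top",top),("side",side)):
    for d in bot.silhouettes("fossil",n)[:2]:
        rr=cv2.minAreaRect(np.argwhere(d["region"])[:,::-1].astype(np.float32)); print(n,d["score"],cam.plane(rr[0],.02).round(4))
P=np.array([.510,-.289,.02]);u=np.array([np.cos(np.radians(-20.5)),np.sin(np.radians(-20.5)),0]);v=np.array([-u[1],u[0],0])
for im,cam in zip(a,(top,side)):
    q=cam.proj([P+.056*u+.028*v,P+.056*u-.028*v,P-.056*u-.028*v,P-.056*u+.028*v])
    x,y=cam.proj(P)[0].astype(int); im0=cv2.resize(im[y-45:y+45,x-45:x+45],None,fx=4,fy=4,interpolation=cv2.INTER_CUBIC)
    cv2.polylines(im0,[((q-[x-45,y-45]+.5)*4).astype(np.int32)],True,(0,0,255),1); 
    try: out=np.hstack([out,im0])
    except NameError: out=im0
cv2.imwrite("pics/b1.png",out)
E
```

```text
[ 0.51121034 -0.28893318  0.12982044] [ 0.1   0.5   0.4   1.9  -0.26  0.8   1.86]
top 0.63 [[ 0.5072 -0.2905  0.02  ]]
top 0.6 [[ 0.2849 -0.21    0.02  ]]
side 0.98 [[ 0.5086 -0.29    0.02  ]]
side 0.92 [[ 0.312  -0.3577  0.02  ]]
```

View pics/b1.png

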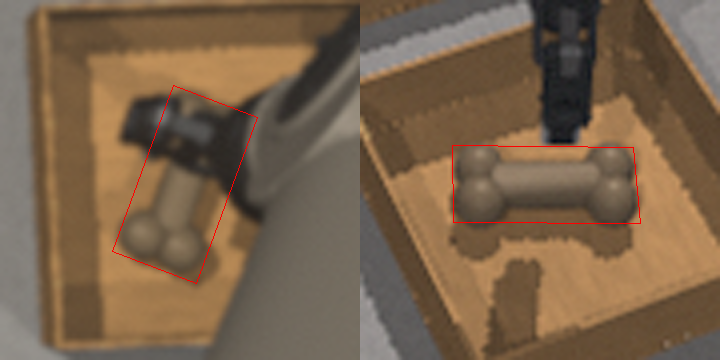

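Call:
carry_out(moves=[[[0,0,0],[0.2,0,4],8.5],[[0,0,0],[0.2,0,8],8.5],[[0,0,0],[0.2,0,10.4],8.5],[[0,0,0],[0.2,0,10.4],8.5],[[0,0,0],[0.2,0,10.4],2]], newtons=50)

```text
t: 5.62
eef_pos: [0.5094, -0.2889, 0.0258]
tool_rot: [0.001, 0.178, 0.984, -0.0]
contact_force: [0.1, -0.6, 0.7]
gripper_width: 0.815
```

Call:
carry_out(moves=[[[0,0,0],[0,0,0],1],[[0,0,0],[0,0,0],1],[[0,0,0],[0,0,0],1],[[0,0,0],[0,0,0],1],[[0,0,0],[0,0,0],1]])

```text
t: 6.25
eef_pos: [0.5088, -0.2888, 0.0253]
tool_rot: [0.001, 0.178, 0.984, -0.0]
contact_force: [-1.1, 0.1, 5.3]
gripper_width: 0.292
```

Call:
carry_out(moves=[[[0,0,0],[0,0,-1.5],1],[[0,0,0],[0,0,-4],1],[[0,0,0],[0,0,-8],1],[[0,0,0],[0,0,-12],1],[[0,0,0],[0,0,-12],1]])

```text
t: 6.88
eef_pos: [0.5102, -0.2897, 0.1483]
tool_rot: [0.003, 0.178, 0.984, -0.001]
contact_force: [0.6, 0.0, -1.0]
gripper_width: 0.297
```

Call:
carry_out(moves=[[[0,0,0],[1.8,4.5,0],1],[[0,0,0],[3.9,9.5,0],1],[[0,0,0],[5.9,14.5,0],1],[[0,0,0],[7.9,19.5,0],1],[[0,0,0],[9.6,24,0],1]])

```text
t: 7.5
eef_pos: [0.5016, -0.028, 0.1439]
tool_rot: [-0.001, 0.178, 0.984, 0.0]
contact_force: [0.5, 0.7, -1.6]
gripper_width: 0.293
```

Call:
carry_out(moves=[[[0,0,0],[0,0,0],1],[[0,0,0],[0,0,4],1],[[0,0,0],[0,0,8],1],[[0,0,0],[0,0,10.5],1],[[0,0,0],[0,0,10.5],1]])

```text
t: 8.12
eef_pos: [0.5006, -0.0313, 0.0376]
tool_rot: [-0.002, 0.179, 0.984, -0.001]
contact_force: [-0.3, -0.4, -1.6]
gripper_width: 0.296
```

```bash
python3 - <<'E'
from h import *
im=bot.read_camera("side")[:,:,::-1]
cv2.imwrite("pics/p1.png",cv2.resize(im[200:420,220:460],None,fx=2.5,fy=2.5))
print(bot.get_obs()["eef_pos"],bot.get_obs()["gripper_width"])
E
```

```text
[ 0.50174486 -0.0311958   0.03887646] 0.292387389732511
```

View pics/p1.png

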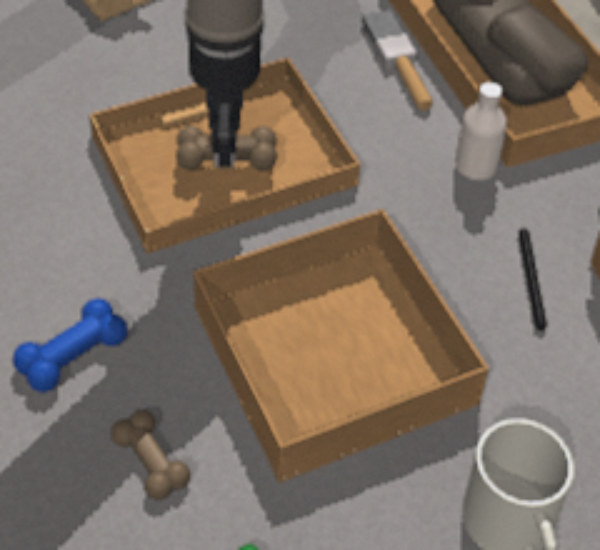

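Call:
carry_out(moves=[[[0,0,0],[0,0,0.7],1],[[0,0,0],[0,0,1.1],1],[[0,0,0],[0,0,1.35],1],[[0,0,0],[0,0,1.35],1],[[0,0,0],[0,0,1.35],1]])

```text
t: 8.8
eef_pos: [0.5026, -0.0301, 0.026]
tool_rot: [0.0, 0.178, 0.984, 0.0]
contact_force: [-0.2, 0.0, -0.6]
gripper_width: 0.298
```

Call:
carry_out(moves=[[[0,0,0],[0,0,0],3.2],[[0,0,0],[0,0,0],4.5],[[0,0,0],[0,0,0],5],[[0,0,0],[0,0,0],5],[[0,0,0],[0,0,0],5]])

```text
t: 9.43
eef_pos: [0.5025, -0.0301, 0.0258]
tool_rot: [-0.0, 0.178, 0.984, 0.0]
contact_force: [0.2, -0.0, -0.3]
gripper_width: 0.585
```

Call:
carry_out(moves=[[[0,0,0],[0,0,-1],5],[[0,0,0],[0,0,-5],5],[[0,0,0],[0,0,-11],5],[[0,0,0],[0,0,-17],7],[[0,0,0],[0,0,-22],8.5]])

```text
t: 10.05
eef_pos: [0.5025, -0.0303, 0.2488]
tool_rot: [0.001, 0.178, 0.984, 0.0]
contact_force: [1.1, -0.7, 0.1]
gripper_width: 0.975
```

```bash
python3 - <<'E'
from h import *
T0=cur();print(T0[1])
p=[.4862,.3244,.2561]; k,sn=np.cos(np.radians(50)),np.sin(np.radians(50))
L=lambda d:stand_pts(p,[[-30+d*k,0,53+d*sn]])[0]
c,s=np.cos(p[2]),np.sin(p[2]); lx=np.array([c*k,s*k,sn]); ly=np.array([-s,c,0]); 
lz=np.cross(lx,ly); zt=-lz
for sg in(1,-1):
    x=sg*lx; Rt=R.from_matrix(np.c_[x,np.cross(zt,x),zt])
    g=L(100)+zt*.002; h=g-zt*.12
    print(sg,g.round(4),h.round(4),Rt.as_matrix().round(3).tolist())
    # down orientation above at same heading, then tilt
    print(" turn/shift to hover",rel(T0,(Rt,h)))
    y=p[2]+(0 if sg>0 else np.pi); print(" yaw only",rel(T0,(down(y),np.array([.45,.25,.25]))))
E
```

```text
[ 0.50252593 -0.03032493  0.24884114]
1 [0.5208 0.3335 0.1283] [0.4319 0.3102 0.2055] [[0.622, 0.253, 0.741], [0.163, -0.967, 0.194], [0.766, 0.0, -0.643]]
 turn/shift to hover ([-61.93, 19.66, 133.16], [18.57, 29.4, 4.34])
 yaw only ([0.15, -0.04, 144.78], [14.76, 24.41, -0.11])
-1 [0.5208 0.3335 0.1283] [0.4319 0.3102 0.2055] [[-0.622, -0.253, 0.741], [-0.163, 0.967, 0.194], [-0.766, -0.0, -0.643]]
 turn/shift to hover ([-15.32, -48.26, -32.93], [18.57, 29.4, 4.34])
 yaw only ([0.03, 0.11, -35.22], [14.76, 24.41, -0.11])
```

Call:
carry_out(moves=[[[-2.5,-8,-5.5],[3,5,0],5.5],[[-5,-16,-11],[6,10,0],5.5],[[-7.6,-24,-16.4],[9,15,1],5.5],[[-10.2,-32,-22],[12,20,2],5.5],[[-12.7,-40,-27.4],[15,25,3],5.5]])

```text
t: 10.68
eef_pos: [0.4668, 0.1826, 0.2269]
tool_rot: [0.284, -0.007, 0.959, 0.018]
contact_force: [0.8, -0.4, -0.9]
gripper_width: 0.643
```

```bash
cat >> h.py <<'E'
def lens_target(p=(.4862,.3244,.2561),d=.100,back=0.,extra=.002):
    k,sn=np.cos(np.radians(50)),np.sin(np.radians(50)); c,s=np.cos(p[2]),np.sin(p[2])
    lx=np.array([c*k,s*k,sn]); ly=np.array([-s,c,0]); z=-np.cross(lx,ly)
    C=stand_pts(p,[[-30,0,53]])[0]
    return R.from_matrix(np.c_[-lx,np.cross(z,-lx),z]),C+lx*d+z*(extra-back)
E
python3 - <<'E'
from h import *
o=bot.get_obs();T0=cur();print(T0[1],o["q"].round(2),o["joint_vel"].round(2))
print(rel(T0,lens_target(back=.12)))
E
```

```text
[0.46683735 0.18255892 0.22687276] [-0.85  0.01  0.15  2.37  0.89  0.42  0.12] [-0.32  0.12 -0.32  0.26  2.04 -0.15 -2.18]
([-7.52, -16.71, -11.21], [4.06, 12.77, 0.39])
```

```bash
python3 - <<'E'
from h import *
T0=cur();print(rel(T0,lens_target(back=.07)))
E
```

```text
([-7.52, -16.71, -11.21], [2.7, 13.55, 5.14])
```

Call:
carry_out(moves=[[[-2.5,-5.6,-3.7],[1,4.5,0.5],5.5],[[-5,-11.2,-7.4],[1.8,9,2.5],5.5],[[-7.5,-16.7,-11.2],[2.7,13.5,5],5.5],[[-7.5,-16.7,-11.2],[2.7,13.5,5],5.5],[[-7.5,-16.7,-11.2],[2.7,13.5,5],5.5]])

```text
t: 11.3
eef_pos: [0.4685, 0.3196, 0.1728]
tool_rot: [0.418, -0.116, 0.9, 0.054]
contact_force: [0.7, -0.9, 0.4]
gripper_width: 0.644
```

```bash
python3 - <<'E'
from h import *
o=bot.get_obs();T0=cur();print(T0[1],o["q"].round(2),o["joint_vel"].round(2))
print(rel(T0,lens_target(back=.07)))
E
```

```text
[0.46847288 0.31961668 0.17282214] [-0.78  0.3  -0.25  2.42  1.99  0.68 -1.01] [-0.12  0.25 -0.11 -0.1   0.21  0.24 -0.32]
([0.03, -0.19, -0.02], [-0.07, 0.01, 0.01])
```

Call:
carry_out(moves=[[[0,0,0],[0,0,3],5.5],[[0,0,0],[0,0,6],5.5],[[0,0,0],[0,0,7],5.5],[[0,0,0],[0,0,7],4],[[0,0,0],[0,0,7],3]], newtons=20)

```text
t: 11.92
eef_pos: [0.5203, 0.3314, 0.1292]
tool_rot: [0.418, -0.115, 0.9, 0.053]
contact_force: [0.1, 0.8, -0.1]
gripper_width: 0.355
```

```bash
python3 - <<'E'
from h import *
o=bot.get_obs();T0=cur();print(T0[1],o["q"].round(2),o["contact_force"],o["gripper_width"])
print(rel(T0,lens_target()))
t=cv2.cvtColor(bot.read_camera("top"),cv2.COLOR_RGB2BGR);s=cv2.cvtColor(bot.read_camera("side"),cv2.COLOR_RGB2BGR)
r=lambda im,x,y,w,h,k:cv2.resize(im[y:y+h,x:x+w],None,fx=k,fy=k,interpolation=cv2.INTER_CUBIC)
cv2.imwrite("pics/g1.png",np.hstack([r(t,130,180,80,110,5),r(s,235,110,80,110,5)]))
E
```

```text
[0.52029905 0.33141523 0.12922885] [-0.71  0.46 -0.23  2.34  2.16  0.7  -1.1 ] [ 0.05281055  0.82401705 -0.11724957] 0.35478203067382647
([-0.12, -0.19, -0.09], [0.0, 0.19, 0.14])
```

View pics/g1.png

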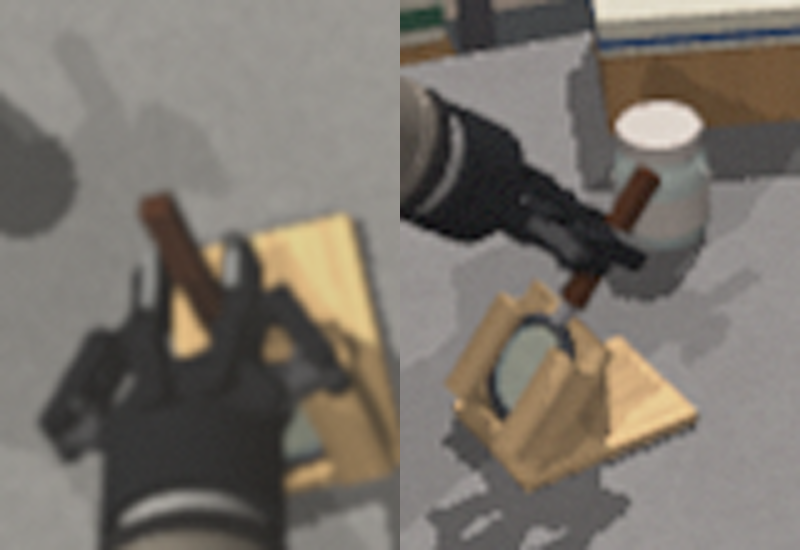

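Call:
carry_out(moves=[[[0,0,0],[0,0.1,0.1],2.6],[[0,0,0],[0,0.1,0.1],1],[[0,0,0],[0,0.1,0.1],1],[[0,0,0],[0,0.1,0.1],1],[[0,0,0],[0,0.1,0.1],1]])

```text
t: 12.65
eef_pos: [0.5214, 0.3329, 0.1281]
tool_rot: [0.418, -0.115, 0.9, 0.053]
contact_force: [-1.5, 1.2, 2.4]
gripper_width: 0.186
```

Call:
carry_out(moves=[[[0,0,0],[0,0,0],0.5],[[0,0,0],[0,0,0],0.5],[[0,0,0],[0,0,0],0.5]], newtons=70)

```text
t: 13.02
eef_pos: [0.5214, 0.3329, 0.128]
tool_rot: [0.418, -0.115, 0.9, 0.053]
contact_force: [-1.8, 1.4, 3.4]
gripper_width: 0.173
```

```bash
python3 - <<'E'
from h import *
o=bot.get_obs();T0=cur();print(T0[1],o["q"].round(2),o["contact_force"],o["torque"],o["gripper_width"]*85)
print(rel(T0,lens_target()),rel(T0,lens_target(d=.19)))
E
```

```text
[0.52140609 0.33290672 0.12804746] [-0.71  0.46 -0.23  2.33  2.16  0.7  -1.1 ] [-1.80346651  1.39263198  3.38016902] [0.2504888  0.57478647 0.25711801] 14.747291152871536
([-0.12, -0.19, -0.1], [0.01, 0.07, -0.05]) ([-0.12, -0.19, -0.1], [-8.99, 0.08, -0.08])
```

Call:
carry_out(moves=[[[0,0,0],[-1,0,0],0.5],[[0,0,0],[-2.5,0,0],0.5],[[0,0,0],[-4,0,0],0.5]])

```text
t: 13.4
eef_pos: [0.5462, 0.3379, 0.1578]
tool_rot: [0.416, -0.114, 0.9, 0.052]
contact_force: [-1.4, 0.3, -1.3]
gripper_width: 0.176
```

Call:
carry_out(moves=[[[0,0,0],[-1.5,0,0],0.5],[[0,0,0],[-3,0,0],0.5],[[0,0,0],[-5,0,0],0.5],[[0,0,0],[-7,0,0],0.5],[[0,0,0],[-7,0,0],0.5]])

```text
t: 14.02
eef_pos: [0.5915, 0.3497, 0.2132]
tool_rot: [0.419, -0.113, 0.9, 0.053]
contact_force: [-0.6, -0.6, -0.0]
gripper_width: 0.173
```

```bash
python3 - <<'E'
from h import *
o=bot.get_obs();T0=cur();print(T0[1],o["q"].round(2),o["contact_force"],o["gripper_width"]*85)
B=np.array([.5025,-.030,.0])
for n,cam in(("top",top),("side",side)):
    bot.read_camera(n)
    for d in bot.silhouettes("fossil",n):
        rr=cv2.minAreaRect(np.argwhere(d["region"])[:,::-1].astype(np.float32)); print(n,round(d["score"],2),cam.plane(rr[0],.02).round(4),np.ptp(cam.plane(cv2.boxPoints(rr),.02),axis=0).round(3))
for yaw in(195,215,235,180,270,90):
  a=np.radians(yaw); x=np.array([np.cos(a),np.sin(a),0]) # tool x = -handle dir ; lens at +x*.1
  P=B-.1*x; P[2]=.14; print(yaw,P.round(3),np.hypot(*P[:2]).round(3),rel(T0,(down(a),P)))
E
```

```text
[0.59154684 0.34973985 0.21321117] [-0.73  0.35 -0.1   2.17  1.91  0.48 -0.74] [-0.56721701 -0.57097432 -0.02802406] 14.745365168148963
top 0.94 [[ 0.5041 -0.0305  0.02  ]] [0.122 0.088 0.   ]
top 0.71 [[0.7582 0.0605 0.02  ]] [0.049 0.166 0.   ]
top 0.66 [[ 0.3166 -0.3483  0.02  ]] [0.062 0.094 0.   ]
top 0.59 [[ 0.3367 -0.4761  0.02  ]] [0.079 0.042 0.   ]
top 0.57 [[ 0.2774 -0.213   0.02  ]] [0.125 0.091 0.   ]
top 0.51 [[ 0.6003 -0.5288  0.02  ]] [0.138 0.153 0.   ]
side 0.97 [[ 0.2753 -0.2188  0.02  ]] [0.12  0.097 0.   ]
side 0.64 [[ 0.312 -0.358  0.02 ]] [0.057 0.095 0.   ]
side 0.62 [[ 0.3316 -0.487   0.02  ]] [0.079 0.045 0.   ]
side 0.6 [[ 0.5023 -0.0326  0.02  ]] [0.124 0.099 0.   ]
195 [ 0.599 -0.004  0.14 ] 0.599 ([-0.25, 49.9, -0.61], [10.77, -34.47, -1.45])
215 [0.584 0.027 0.14 ] 0.585 ([-8.96, 49.36, -19.32], [11.19, -31.06, -1.94])
235 [0.56  0.052 0.14 ] 0.562 ([-17.66, 47.75, -38.0], [12.33, -28.07, -3.29])
180 [ 0.602 -0.03   0.14 ] 0.603 ([6.28, 49.63, 13.43], [10.97, -37.06, -1.69])
270 [0.502 0.07  0.14 ] 0.507 ([-32.79, 42.28, -70.52], [15.62, -24.89, -7.2])
90 [ 0.502 -0.13   0.14 ] 0.519 ([45.1, 34.97, 96.88], [18.81, -44.27, -11.0])
```

Call:
carry_out(moves=[[[0,8,0],[-1.5,0,-1.3],0.5],[[0,17,0],[-3,-1,-2.6],0.5],[[0,26,0],[-4,-4,-3.3],0.5],[[0,35,0],[-4,-8,-3.3],0.5],[[0,42,0],[-4,-12,-3.3],0.5]])

```text
t: 14.85
eef_pos: [0.6171, 0.2609, 0.2527]
tool_rot: [0.265, -0.102, 0.959, -0.015]
contact_force: [0.7, -0.7, -2.1]
gripper_width: 0.172
```

```bash
cat >> h.py <<'E'
def final(yaw=195,B=(.503,-.031),z=.13,d=.1):
    a=np.radians(yaw); x=np.array([np.cos(a),np.sin(a),0]); P=np.r_[B,z]-d*x; P[2]=z; return down(a),P
E
python3 - <<'E'
from h import *
o=bot.get_obs();T0=cur();print(T0[1],o["q"].round(2),o["contact_force"],o["joint_vel"].round(2))
print(rel(T0,final(z=.2)),rel(T0,final()))
E
```

```text
[0.61708147 0.26086139 0.25266572] [-0.49  0.28 -0.16  1.95  0.66  0.55  0.64] [ 0.70129299 -0.65689238 -2.13395038] [ 0.97 -0.02 -0.41 -0.41 -1.73  0.51  2.18]
([-5.68, 30.23, -2.79], [9.53, -25.27, 2.94]) ([-5.68, 30.23, -2.79], [13.07, -24.7, 8.95])
```

Call:
carry_out(moves=[[[-1.2,6,-0.6],[2,-5,0.6],0.5],[[-2.4,12,-1.2],[4,-10,1.2],0.5],[[-3.6,18,-1.8],[6,-15,1.8],0.5],[[-4.8,24,-2.4],[8,-20,2.4],0.5],[[-5.7,30,-2.8],[9.5,-25,2.9],0.5]])

```text
t: 15.48
eef_pos: [0.5985, -0.0048, 0.1996]
tool_rot: [0.001, -0.129, 0.992, 0.001]
contact_force: [0.1, -0.5, -1.5]
gripper_width: 0.169
```

Call:
carry_out(moves=[[[0,0,0],[0,0,0],0.5],[[0,0,0],[0,0,0],0.5]])

```text
t: 15.72
eef_pos: [0.5993, -0.0022, 0.1998]
tool_rot: [0.004, -0.129, 0.992, 0.001]
contact_force: [0.1, 0.8, -0.6]
gripper_width: 0.172
```

```bash
python3 - <<'E'
from h import *
o=bot.get_obs();T0=cur();print(T0[1],o["q"].round(2),o["contact_force"],o["joint_vel"].round(2))
print(rel(T0,final()))
E
```

```text
[ 0.59930514 -0.00222386  0.19977023] [ 0.1   0.41 -0.26  1.78  0.13  0.96  1.62] [ 0.08554854  0.79834883 -0.63629677] [-0.03 -0.01 -0.02  0.   -0.   -0.    0.  ]
([0.05, 0.42, -0.14], [0.1, -0.29, 6.98])
```

Call:
carry_out(moves=[[[0,0.4,0],[0.1,-0.3,2.5],0.5],[[0,0.4,0],[0.1,-0.3,5],0.5],[[0,0.4,0],[0.1,-0.3,7],0.5],[[0,0.4,0],[0.1,-0.3,7],0.5],[[0,0.4,0],[0.1,-0.3,7],0.5]])

```text
t: 16.35
eef_pos: [0.6006, -0.0045, 0.1316]
tool_rot: [0.001, -0.13, 0.991, 0.0]
contact_force: [-0.1, 1.1, -0.8]
gripper_width: 0.172
```

```bash
python3 - <<'E'
from h import *
o=bot.get_obs();T0=cur();print(T0[1],rel(T0,final()))
C=T0[1]+T0[0].apply([.1,0,-.0025]);print("lens expected",C)
r=lambda im,x,y,w,h,k:cv2.resize(im[y:y+h,x:x+w],None,fx=k,fy=k,interpolation=cv2.INTER_CUBIC)
ims=[]
th=np.linspace(0,2*np.pi,60)
for n,cam,(x,y) in(("top",top,(270,180)),("side",side,(245,170))):
    im=cv2.cvtColor(bot.read_camera(n),cv2.COLOR_RGB2BGR)
    for l in("lens","fossil"):
        for d in bot.silhouettes(l,n)[:2]:
            print(n,l,round(d["score"],2),d["location"],d["region"].sum(),cam.plane(d["location"],.132 if l=="lens" else .02).round(4))
    c=r(im,x,y,100,120,4); q=cam.proj(C+np.c_[.038*np.cos(th),.038*np.sin(th),0*th])
    cv2.polylines(c,[((q-[x,y]+.5)*4).astype(np.int32)],True,(0,0,255),1); ims+=[c]
cv2.imwrite("pics/f1.png",np.hstack(ims))
E
```

```text
[ 0.6006295  -0.00447003  0.13156053] ([0.01, 0.16, -0.04], [0.12, -0.04, 0.16])
lens expected [ 0.50401272 -0.03028755  0.13377464]
top fossil 0.96 [505.1, 313.5] 381 [[ 0.3392 -0.4764  0.02  ]]
top fossil 0.58 [408.3, 350.8] 133 [[ 0.2456 -0.2343  0.02  ]]
side lens 0.63 [314.3, 230.4] 619 [[ 0.5147 -0.0295  0.132 ]]
side lens 0.57 [432.5, 311.7] 197 [[ 0.6735 -0.3733  0.132 ]]
side fossil 0.95 [309.3, 262.9] 483 [[ 0.4974 -0.0365  0.02  ]]
side fossil 0.65 [248.2, 336.3] 756 [[ 0.2769 -0.2155  0.02  ]]
```

View pics/f1.png

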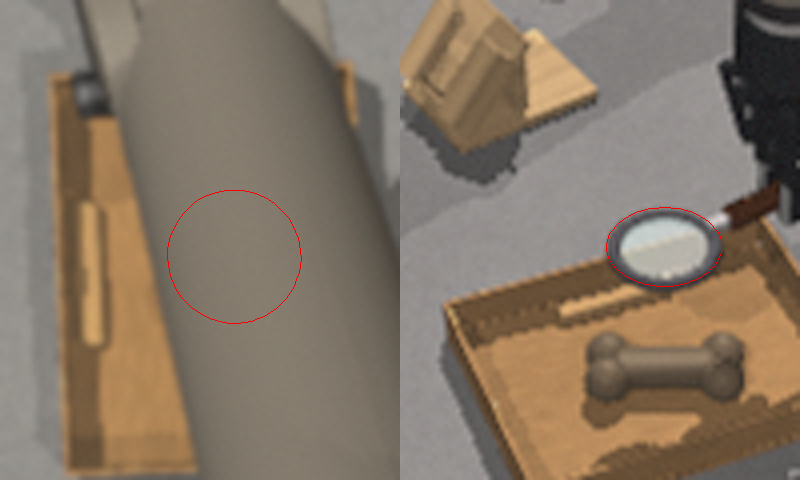

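```bash
python3 - <<'E'
from h import *
o=bot.get_obs();print(o["t"],o["eef_pos"],o["gripper_width"],abs(o["joint_vel"]).max(),o["contact_force"]);print(bot.hand_in())
E
```

```text
16.65 [ 0.60070558 -0.00577874  0.13131744] 0.17382006700242816 0.0031864436207773815 [ 0.1825465  -0.05065004 -0.40947204]
the job is handed in; nothing more can be done
None
```

I lifted the bone out of the carton and set it down in the tray without dropping it. I then drew the magnifier out of its stand, turned it level, and handed the job in at 16.65 s while holding it over the bone.

- **Position:** the lens centre is at about (0.504, -0.031, 0.134) m, worked out from the arm's pose. The bone was measured at (0.503, -0.031) m after I set it down. That puts the lens within about 2 mm of centre and about 10 cm above the top of the bone.
- **Stillness and grip:** the tool was level to about 0.2°. Joint speeds were near zero, and the grip was steady on the handle at 70 N.
- **Side camera:** the lens outline matched its predicted place to about a pixel. The bone and scale block were both in the tray.
- **Not checked:** the arm blocked the top camera's view of the lens and bone at the end, so the final centring rests on the arm's pose and the side picture. I did not re-measure the other objects at the end; the arm never touched them on purpose, and the external forces I read stayed under about 6 N.

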